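# Bring up the recording rig

## Robot

A 6-joint arm with a two-finger parallel gripper is mounted at the origin on the work surface. World frame = base frame: x ahead of the robot, y to its left, z up, the work surface at z = 0. Lengths are in m, angles in rad, forces in N, time in s.
With the tool pointing down it reaches from about 0.325 to 0.9 m from the base axis. Payload 6.1 kg.
Tool frame: the origin (TCP) lies on the centre line of the jaws, within the pads' length; the fingertips stand 17 mm ahead of it and the grasp point (between the pads) lies 2 mm behind it; y points along the fingers, x is the direction in which the jaws open and shut, and the axes are right-handed (so a half turn about y gives the same grasp; the last joint's range is limited). The gripper opens to 85 mm and grips with 20 to 120 N. Pads are 22 mm wide; open, the fingers measure 114 mm over their backs; the gripper's body (76 mm by 85 mm) begins 54 mm behind the grasp point. The pads swing forward as they close: fully open they stand 13 mm farther back than shut.
Start: joints at [1.012, 0.22, 1.526, -0, 1.395, -0.126], TCP at [0.262, 0.567, 0.248] pointing down, gripper open.
Joint ranges: [-2.98, 2.98], [-0.91, 2.08], [0.09, 2.57], [-1.24, 4.39], [0.2, 2.65], [-2.68, 2.68]. Speed limits (rad/s): [2.57, 2.57, 3.01, 3.14, 3.14, 3.14].

## Interface

Orientations are given as [roll, pitch, yaw] about the fixed x, y, z axes, in that order (R = Rz(yaw) Ry(pitch) Rx(roll)).
In Python, from bench import manip gives the robot as it stands.
- The arm moves only by the tool apply_moves, never from a script. Its argument "targets" is a list of rows, each a list of 6 numbers: the shift along the tool's x, y, z in cm, then the turn, a rotation vector about the tool's x, y, z in degrees. A call has exactly 10 rows; each row is the pose to reach, as a shift and turn from the pose commanded when the call began, along the tool's axes at that moment; what a row does not reach only later rows make up. A row lasts 1/8 s, in which the tool goes at most 62.5 mm and 10.7 degrees, less where a joint would pass 70% of its speed; a pose out of reach is approached as far as the arm can. A call with a gripper value outside its range is refused whole. "grip" is the gripper's target within -1 to 1 (shut at 1, half-way at 0, fully open at -1), set as the call begins (left out, the last holds). The fingers move at their own pace and stop on an object; "newtons" is the grip in N (left out, the last holds). Time passes only in rows, so rows that repeat a pose let the fingers close, or fill a call up. It gives the time, the measured TCP pose, the force and the opening at its end, in the units of the state.
- manip.get_obs(): the state, without advancing time (a new reading comes with each control period).
- manip.grab_frame(name): name is "side" or "top"; returns (picture, depth): 384x512x3 uint8, red, green, blue; 384x512 float32, m along the optical axis (not along the pixel's ray), 0 where there is no reading.
- manip.camera_info(name): a dict with "fx", "fy", "cx", "cy" (pixels), "R" (3x3) and "t" (3): a world point X has camera coordinates R X + t. Camera axes: x right, y down, z forward; pixel columns grow to the right and rows downward; lengths in m; the calibration is good to about 2 mm. A picture is of the moment at which its call begins. camera_info takes no time and is no camera call.
- manip.job_done(): hands the job in, once; it reports no verdict.
The state is a dict: "clock": time; "joint_positions": joint angles; "joint_vel": joint speeds; "joint_efforts": joint torques, N m; "eef_pos": TCP position; "ee_rot": TCP orientation; "ft_force": force on the tool from outside, world axes, zero at the start; "ft_torque": the same for the moment, N m; "grip_width": finger opening in m.
Only numpy, scipy, OpenCV 4.12 (cv2) and the standard library are available. Lean on these libraries where they do the work, as an engineer would, in place of code of your own. Each camera call takes 0.05 s, during which the arm holds its last target.

## Task

Bring up the recording rig with the closed fingers, grasping nothing: first press the white-striped end of the red rocker on the power supply until the rocker is fully over, then push the blue key on the sloping channel box fully in so that it stays in, and last press the green button on the loose hand control all the way down and let it come up again. Do not press the yellow key or the red button, do not lift, tip or shove the hand control, and leave everything else on the bench where it stands.

Things in the scene. Friction and masses are not known exactly. Their poses are not given: they have to be found in the camera images.
- supply: Cream box-shaped bench power supply, 120 (x) x 110 (y) x 64 mm tall, fixed to the bench, turned at most 0.5 rad about the vertical. Origin at the centre of its underside; x away from the robot at yaw 0, z up. The red rocker switch is on its top: a shallow V 28 mm wide (x) and two halves of 36 mm each side of a hinge that runs along the box's x, 79 mm above the bench. White stripe on the end of the ON half (+y).
- rocker (a joint): Rocker angle, rad: 0 = off (ON half, with the white stripe, sloping up at 0.34 rad, its end 12 mm higher than the hinge), 0.34 = on, the stop (ON half level, 79 mm above the bench; the other half now stands up). Stiff: about 4 N on the middle of the half moves it; it stays where it is left.
- rocker_on (a point): Point on the top face of the rocker's ON half, 20 mm from the hinge: where to press, straight down. It goes down 7 mm from off to on. Its frame turns with the rocker (at joint 0 it is that of the power supply; z is then straight up).
- blue_key (a joint): How far the blue key is pushed in, m: 0 = out (its top 14 mm above the panel), 0.008 = fully in, the stop. A latching key: it needs about 4 N, has no spring and stays where it is left.
- blue_key_top (a point): Centre of the top face of the square blue key, 26 x 26 mm, on the channel box. z axis = square out of the panel; the key goes in along -z. It moves with the key.
- yellow_key (a joint): The same for the yellow key, which must stay out.
- yellow_key_top (a point): Centre of the top face of the yellow key, 26 x 26 mm, beside the blue one (56 mm between centres, the yellow one at -y of the box).
- channels: Teal channel box with a cream top panel sloping up away from the robot at 0.21 rad, 110 (x) x 130 (y) mm, 40 mm tall in front and 63 mm at the back, fixed to the bench, turned at most 0.5 rad. Origin at the centre of its underside, z up.
- control_box: Loose grey hand control box, 78 (x) x 126 (y) x 32 mm tall, 0.4 to 0.8 kg, on rubber feet, lying flat, turned at most 1.1 rad. Origin at the centre of its underside, z up. Green button at y = +29 mm and red button at y = -29 mm, each 28 mm across in a steel collar 44 mm across and 12 mm tall; their tops are 50 mm above the bench.
- green_button (a joint): How far the green button is down, m: 0 = up, 0.006 = fully down, the stop. Sprung: 1.5 N starts it, 5 N holds it fully down; it comes up again when released.
- green_button_top (a point): Centre of the top face of the green button; z axis up; it moves with the button.
- red_button (a joint): The same for the red button, which must not be pressed.
- red_button_top (a point): Centre of the top face of the red button.
- jar: Bystander: loose small white-capped jar, 36 mm across, 60 mm tall. Origin at the centre of its underside.
- mug: Bystander: loose blue mug, 76 mm across, 85 mm tall, with a handle. Origin at the centre of its underside.
- amber: Bystander: loose amber bottle, 52 mm across, 100 mm tall. Origin at the centre of its underside.
- driver: Bystander: loose screwdriver, 160 mm long, lying along its x axis. Origin at the centre of its underside (of the middle of its length).
- tip_box: Bystander: loose blue tip box, 82 x 112 x 57 mm with a clear lid. Origin at the centre of its underside.
- mouse: Bystander: loose black computer mouse, 105 x 60 x 31 mm. Origin at the centre of its underside.

How it is judged:
On the way, in this order (a step that is already met when the one before it is completed fails the run):
1. the rocker is fully on (over 0.30 rad) (value of joint rocker above 0.3 rad), for 0.1 s.
2. the blue key is fully in (over 6.5 mm), with the rocker on (value of joint rocker above 0.3 rad and value of joint blue_key above 0.0065 m), for 0.1 s.
3. the green button is down (over 4.5 mm), with the rocker on and the blue key in (all of step 2 and value of joint green_button above 0.0045 m), for 0.1 s.
At the end, for the whole second after the job is handed in: Rocker on (over 0.30 rad), blue key in (over 6.5 mm), green button up (under 1.5 mm), yellow key out (under 3 mm), red button up (under 1.5 mm), hand control flat, at rest and within 25 mm of its start, every other loose thing within 30 mm of its start (all of step 2 and value of joint each of green_button, red_button below 0.0015 m and value of joint yellow_key below 0.003 m and distance of control_box from where it was at the start of the episode below 0.025 m and height (world z) of control_box below 0.006 m and angle between control_box's own z axis and vertical below 0.06 rad and linear speed of control_box below 0.02 m/s and distance of each of jar, mug, amber, driver, tip_box, mouse from where it was at the start of the episode below 0.03 m); the robot touches nothing.
It fails at once if the blue key is pushed in (over 4 mm) while the rocker is not on (value of joint blue_key above 0.004 m and value of joint rocker below 0.28 rad).
It fails at once if the green button is pressed (over 3 mm) while the rocker is not on or the blue key is not in (value of joint green_button above 0.003 m and (value of joint rocker below 0.28 rad or value of joint blue_key below 0.006 m)).
It fails at once if the yellow key is pushed (over 3 mm) or the red button is pressed (over 2.5 mm) (value of joint yellow_key above 0.003 m or value of joint red_button above 0.0025 m).
It fails at once if the hand control is lifted over 10 mm, tipped over 0.15 rad or shoved over 25 mm (height (world z) of control_box above 0.01 m or angle between control_box's own z axis and vertical above 0.15 rad or distance of control_box from where it was at the start of the episode above 0.025 m).
It fails at once if another loose thing is lifted or moved over 30 mm (distance of any of jar, mug, amber, driver, tip_box, mouse from where it was at the start of the episode above 0.03 m).
It also fails if it takes over 54 s, if anything falls off the work surface, if the arm or the gripper's body presses on something with over 40 N, if the wrist force passes 120 N, or if a joint passes its speed limit or range.

## Working session

There is one attempt and no reset: what is moved stays moved. The work goes in short steps, Python scripts to look and compute and a tool call to move; the robot and the scene stay as the last step left them, time stands still between calls to the robot, and variables do not carry over. Pictures are saved under pics/ and viewed, and the job is handed in when it is done.

Besides the shell and the picture viewer there is one more tool, called after ">>>" as a command line: name --pt "numbers of a row" for each row, then --argument value for the rest. apply_moves: Moves the arm, as the interface text tells. Its arguments: {"type":"object","properties":{"targets":{"type":"array"},"grip":{"type":"number"},"newtons":{"type":"number"}},"required":["targets"]}

```bash
mkdir -p pics; ls
python3 - <<'E'
from bench import manip
import cv2,numpy as np
for n in("side","top"):
    p,d=manip.grab_frame(n); cv2.imwrite(f"pics/{n}0.png",p[:,:,::-1]); np.savez(f"pics/{n}0.npz",p=p,d=d)
    print(n,manip.camera_info(n))
o=manip.get_obs();print(o)
E
```

```text
pics
side {'fx': 492.0728833234605, 'fy': 492.0728833234605, 'cx': 248.75420083071822, 'cy': 191.47985927365588, 'R': array([[-0.98825859, -0.1519629 ,  0.01588209],
       [-0.09916915,  0.5588804 , -0.82329714],
       [ 0.11623444, -0.81520548, -0.56738839]]), 't': array([0.53071884, 0.11873431, 1.60637725])}
top {'fx': 457.921003199833, 'fy': 457.921003199833, 'cx': 252.1702646285873, 'cy': 185.6279962786315, 'R': array([[ 0.01132341, -0.99971688,  0.02092682],
       [-0.98925605, -0.01425057, -0.14549704],
       [ 0.14575407, -0.01905446, -0.98913734]]), 't': array([-0.00430693,  0.53273711,  1.56302607])}
{'clock': 0.1, 'joint_positions': array([ 1.01188909e+00,  2.21159876e-01,  1.52748848e+00,  2.47196879e-05,
        1.39469266e+00, -1.26092017e-01]), 'joint_vel': array([-0.0005971 , -0.00262255, -0.00067395,  0.00033274, -0.00013101,
       -0.00064043]), 'joint_efforts': array([ 1.70327083e-03, -4.98241031e+01, -3.90547514e+01, -1.18912276e-04,
        5.72527904e-03,  6.52079478e-06]), 'eef_pos': array([0.26186311, 0.56693777, 0.24730514]), 'ee_rot': array([-1.57055232,  0.00173143,  1.13797697]), 'ft_force': array([ 0.27388811, -0.50799301, -0.45831342]), 'ft_torque': array([0.02722873, 0.0692836 , 0.00863811]), 'grip_width': 0.08549352961316299}
```

View pics/side0.png

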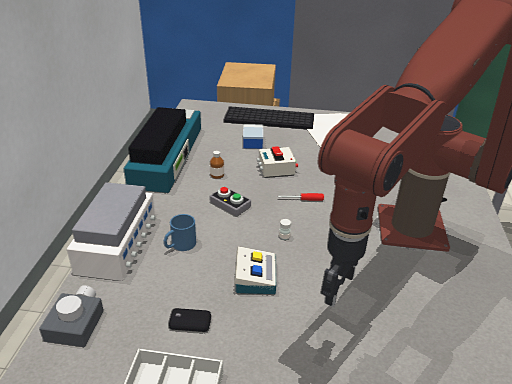

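View pics/top0.png

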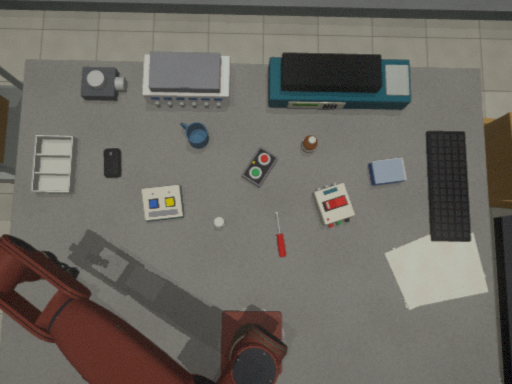

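The side view shows the supply around (278,160), the hand control around (230,200) and the channel box around (256,268). In the top view they are at (335,204), (260,167) and (162,203). I'll zoom in on each.

Run:
```python
import cv2,numpy as np
def crop(n,boxes,out):
    p=np.load(f"pics/{n}0.npz")["p"][:,:,::-1]
    cv2.imwrite(out,np.hstack([cv2.resize(p[y:y+50,x:x+50],(260,260),interpolation=cv2.INTER_CUBIC) for x,y in boxes]))
crop("top",[(310,180),(137,178),(235,142)],"pics/topz.png")
crop("side",[(253,135),(231,243),(205,176)],"pics/sidez.png")
```

```text
(no output)
```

View pics/topz.png

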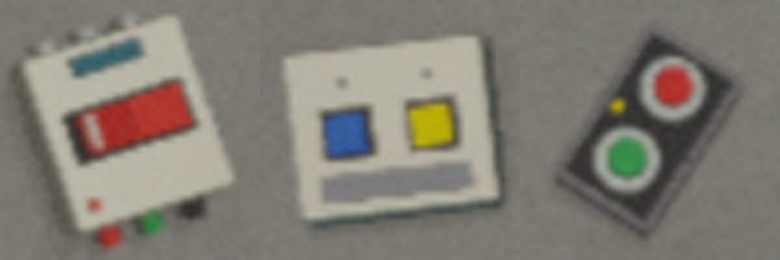

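View pics/sidez.png

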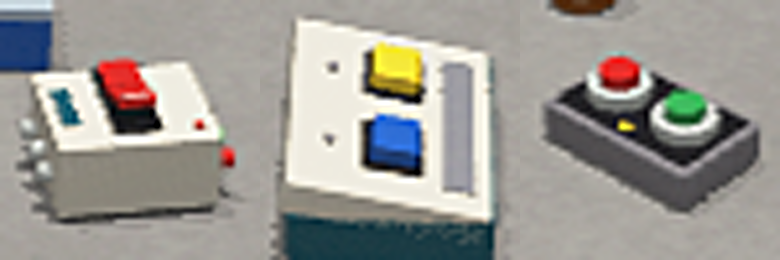

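```bash
cat > h.py <<'E'
import numpy as np,cv2
from bench import manip
def ray(n,uv,z):
    c=manip.camera_info(n);R,t=c["R"],c["t"]
    o=-R.T@t; d=R.T@np.array([(uv[0]-c["cx"])/c["fx"],(uv[1]-c["cy"])/c["fy"],1])
    return o+d*(z-o[2])/d[2]
def dep(n,uv,d):
    c=manip.camera_info(n)
    return c["R"].T@(d*np.array([(uv[0]-c["cx"])/c["fx"],(uv[1]-c["cy"])/c["fy"],1])-c["t"])
def tri(a,b):
    A=[];B=[]
    for n,uv in(("top",a),("side",b)):
        p=ray(n,uv,0);d=ray(n,uv,.1)-p;d/=np.linalg.norm(d);P=np.eye(3)-np.outer(d,d);A.append(P);B.append(P@p)
    return np.linalg.lstsq(np.vstack(A),np.hstack(B),rcond=None)[0]
E
python3 - <<'E'
from h import *
np.set_printoptions(precision=4,suppress=True)
rng={"red":[((0,150,110),(8,255,255)),((172,150,110),(180,255,255))],"blue":[((105,150,90),(125,255,255))],"yel":[((24,150,120),(34,255,255))],"green":[((55,100,60),(80,255,255))]}
boxes={"top":{"rocker":("red",318,190,32,25),"blue":("blue",145,190,20,25),"yel":("yel",160,190,20,25),"green":("green",245,162,22,24),"redb":("red",255,148,22,20)},
"side":{"rocker":("red",268,142,18,18),"blue":("blue",245,260,20,20),"yel":("yel",245,248,22,18),"green":("green",228,190,18,16),"redb":("red",215,184,16,14)}}
for n in("top","side"):
    f=np.load(f"pics/{n}0.npz");hsv=cv2.cvtColor(f["p"],cv2.COLOR_RGB2HSV)
    for k,(col,x,y,w,h) in boxes[n].items():
        m=sum(cv2.inRange(hsv,np.array(a),np.array(b)) for a,b in rng[col]); mm=np.zeros_like(m);mm[y:y+h,x:x+w]=m[y:y+h,x:x+w]
        _,L,S,C=cv2.connectedComponentsWithStats(mm);i=1+S[1:,4].argmax();ys,xs=np.where(L==i)
        r=cv2.minAreaRect(np.c_[xs,ys].astype(np.float32))
        P=np.array([dep(n,(u,v),f["d"][v,u]) for u,v in zip(xs,ys)])
        print(n,k,S[i],C[i],r,"depth med",np.median(P,0),"zmax",np.percentile(P[:,2],90))
        if n=="top":
            z={"rocker":.085,"blue":.066,"yel":.066,"green":.05,"redb":.05}[k]
            print("   ray",ray(n,C[i],z))
f=np.load("pics/top0.npz");p=f["p"].astype(int);
E
```

```text
top rocker [328 196  19  13 138] [337.029  202.0072] ((337.0000305175781, 202.0000457763672), (8.22192096710205, 17.076295852661133), 71.56504821777344) depth med [ 0.4745 -0.2863  0.082 ] zmax 0.08783593385924418
   ray [ 0.474  -0.2851  0.085 ]
top blue [150 200   7   8  46] [153.0652 203.2174] ((153.0, 203.5), (7.0, 6.0), 90.0) depth med [0.4637 0.3403 0.0654] zmax 0.06994124321802361
   ray [0.4634 0.3398 0.066 ]
top yel [166 198   8   8  60] [169.5 201.5] ((169.5, 201.5), (7.0, 7.0), 90.0) depth med [0.4698 0.2843 0.0653] zmax 0.06948520741496086
   ray [0.47   0.2843 0.066 ]
top green [252 169   7   7  37] [255. 172.] ((255.00003051757812, 172.00001525878906), (5.656853675842285, 5.656853675842285), 45.0) depth med [ 0.5783 -0.0064  0.0538] zmax 0.05848999001952203
   ray [ 0.5793 -0.0066  0.05  ]
top redb [261 155   7   7  33] [263.8182 158.1818] ((264.0, 158.00001525878906), (5.656853675842285, 5.656853675842285), 45.0) depth med [ 0.6277 -0.0373  0.0536] zmax 0.05884459955602725
   ray [ 0.629 -0.037  0.05 ]
side rocker [272 147  11   9  57] [276.5965 150.6316] ((276.65380859375, 150.73077392578125), (11.371355056762695, 6.379053115844727), 56.3099365234375) depth med [ 0.4763 -0.2797  0.0839] zmax 0.09058228486808045
side blue [252 265  10  10  84] [256.4881 269.5952] ((256.5, 269.5), (9.0, 9.0), 90.0) depth med [0.4635 0.3477 0.0658] zmax 0.0693583174901197
side yel [252 251  10  10  70] [256.8714 255.6286] ((256.8461608886719, 255.7692413330078), (9.021342277526855, 8.236878395080566), 11.309932708740234) depth med [0.47   0.2917 0.0659] zmax 0.06957150263282741
side green [233 193   8   7  44] [236.1818 196.1364] ((236.5, 196.0), (6.0, 7.0), 90.0) depth med [0.58   0.0006 0.0548] zmax 0.059290426721722266
side redb [220 187   8   6  35] [223.7714 189.4   ] ((223.5, 189.5), (5.0, 7.0), 90.0) depth med [ 0.6298 -0.0329  0.0551] zmax 0.058685348721607786
```

Run:
```python
from h import *
np.set_printoptions(precision=4,suppress=True)
f=np.load("pics/top0.npz");p=f["p"];hsv=cv2.cvtColor(p,cv2.COLOR_RGB2HSV).astype(int)
# supply outline: cream pixels
for nm,(x,y,w,h) in {"supply":(308,178,52,52),"chan":(135,178,55,50)}.items():
    sub=p[y:y+h,x:x+w].astype(int); m=((sub.min(2)>165)).astype(np.uint8)
    cs,_=cv2.findContours(m,cv2.RETR_EXTERNAL,cv2.CHAIN_APPROX_NONE);c=max(cs,key=cv2.contourArea)
    r=cv2.minAreaRect(c);print(nm,r); b=cv2.boxPoints(r)+[x,y]; z=.064 if nm=="supply" else .0515
    W=np.array([ray("top",q,z) for q in b]);print(W.mean(0)); 
    for i in range(4):
        e=W[(i+1)%4]-W[i];print("  edge",np.linalg.norm(e),np.arctan2(-e[0],e[1]))
# profile along the rocker axis in the world at z~.081
C=manip.camera_info("top")
def px(X):
    q=C["R"]@X+C["t"];return C["fx"]*q[0]/q[2]+C["cx"],C["fy"]*q[1]/q[2]+C["cy"]
yaw=.31;a=np.array([-np.sin(yaw),np.cos(yaw),0])
c0=np.array([.474,-.2851,.081])
for s in range(-40,61,3):
    q=c0+a*s/1000;u,v=px(q)
    col=cv2.getRectSubPix(p,(1,1),(u,v))[0,0]; dd=cv2.getRectSubPix(f["d"],(1,1),(float(u),float(v)))[0,0]
    print(s,round(u,1),round(v,1),col,dep("top",(u,v),dd)[2].round(4))
```

```text
supply ((25.865238189697266, 25.489925384521484), (31.568603515625, 28.155780792236328), 72.47443389892578)
[ 0.4713 -0.2785  0.064 ]
  edge 0.09840474367554279 -2.8222096369200678
  edge 0.10839934403959044 1.8598286547614302
  edge 0.09749211653244531 0.31501495572528415
  edge 0.10794972077021307 -1.2734247086018167
chan ((39.5, 14.5), (5.0, 7.0), 0.0)
[0.5031 0.2706 0.0515]
  edge 0.02436607954974459 -1.5340837395802744
  edge 0.017216126975346868 -3.1273455697400396
  edge 0.0243708368447587 1.6059316100365169
  edge 0.01717780356781022 0.013921705102287317
-40 347.9 198.7 [177 173 159] 0.0678
-37 347.0 199.0 [181 175 161] 0.0642
-34 346.2 199.2 [148 137 125] 0.0666
-31 345.4 199.5 [148  90  80] 0.0746
-28 344.5 199.7 [164  61  53] 0.0783
-25 343.7 200.0 [175  52  47] 0.0787
-22 342.9 200.2 [176  50  44] 0.0806
-19 342.1 200.5 [177  53  44] 0.0804
-16 341.2 200.8 [178  55  46] 0.0801
-13 340.4 201.0 [179  58  47] 0.0822
-10 339.6 201.3 [179  58  48] 0.0787
-7 338.7 201.5 [178  56  50] 0.0772
-4 337.9 201.8 [178  53  49] 0.08
-1 337.1 202.0 [178  52  46] 0.0839
2 336.2 202.3 [176  54  46] 0.0784
5 335.4 202.6 [167  51  43] 0.0788
8 334.6 202.8 [161  47  39] 0.0805
11 333.7 203.1 [160  45  36] 0.0806
14 332.9 203.3 [162  44  37] 0.0813
17 332.1 203.6 [163  45  37] 0.0848
20 331.2 203.8 [162  44  37] 0.0851
23 330.4 204.1 [164  46  40] 0.0848
26 329.6 204.3 [164  61  55] 0.0866
29 328.7 204.6 [165  99  92] 0.0881
32 327.9 204.9 [167 145 135] 0.0918
35 327.1 205.1 [164 132 122] 0.0884
38 326.2 205.4 [139  88  81] 0.0879
41 325.4 205.6 [97 57 53] 0.0777
44 324.5 205.9 [68 52 49] 0.0706
47 323.7 206.1 [76 73 67] 0.065
50 322.9 206.4 [127 124 112] 0.063
53 322.0 206.7 [169 169 155] 0.0606
56 321.2 206.9 [181 179 165] 0.0628
59 320.4 207.2 [176 174 159] 0.0649
```

```bash
cat >> h.py <<'E'
from scipy.spatial.transform import Rotation as Ro
def delta(pos,rpy=None,R=None):
    o=manip.get_obs();R0=Ro.from_euler("xyz",o["ee_rot"]);R1=R if R is not None else Ro.from_euler("xyz",rpy)
    s=R0.inv().apply(np.array(pos)-o["eef_pos"])*100; r=(R0.inv()*R1).as_rotvec(degrees=True)
    print("shift cm",s.round(2),"rot",r.round(2),"| at",o["eef_pos"].round(4),o["ee_rot"].round(4),"F",o["ft_force"].round(2),"t",round(o["clock"],2),"w",round(float(o["grip_width"]),4))
E
python3 -c "
from h import *
delta([.467,-.263,.15],[-np.pi/2,0,.31])"
```

```text
shift cm [-66.72   9.83 -53.43] rot [ 3.000e-02  4.744e+01 -1.000e-01] | at [0.2619 0.5669 0.2473] [-1.5706  0.0017  1.138 ] F [ 0.27 -0.51 -0.46] t 0.1 w 0.0855
```

>>> apply_moves --pt "-4 0.3 -3.2 0 3 0" --pt "-8 0.6 -6.4 0 6 0" --pt "-12 0.9 -9.6 0 9 0" --pt "-16 1.2 -12.8 0 12 0" --pt "-20 1.5 -16 0 15 0" --pt "-24 1.8 -19.2 0 18 0" --pt "-28 2.1 -22.4 0 21 0" --pt "-32 2.4 -25.6 0 24 0" --pt "-36 2.7 -28.8 0 26 0" --pt "-40 3 -32 0 28 0" --grip 1 --newtons 40

```text
clock: 1.35
eef_pos: [0.3848, 0.0685, 0.2181]
ee_rot: [-1.571, -0.0, 0.648]
ft_force: [0.0, 0.2, 0.1]
grip_width: 0.0001
```

```bash
python3 -c "
from h import *
delta([.467,-.263,.15],[-np.pi/2,0,.31])"
```

```text
shift cm [-13.46   6.81 -31.38] rot [1.000e-02 1.938e+01 2.000e-02] | at [0.3848 0.0685 0.2181] [-1.5709e+00 -3.0000e-04  6.4830e-01] F [0.01 0.15 0.06] t 1.35 w 0.0001
```

>>> apply_moves --pt "-2 0.5 -4.5 0 3 0" --pt "-4 1.0 -9 0 6 0" --pt "-6 1.5 -13.5 0 9 0" --pt "-8 2 -18 0 12 0" --pt "-10 3 -22.5 0 15 0" --pt "-12 4 -27 0 18 0" --pt "-13.3 5 -31 0 19.4 0" --pt "-13.3 6 -31 0 19.4 0" --pt "-13.3 6 -31 0 19.4 0" --pt "-13.3 6 -31 0 19.4 0"

```text
clock: 2.6
eef_pos: [0.4662, -0.2562, 0.1584]
ee_rot: [-1.57, 0.0, 0.312]
ft_force: [-0.5, 0.4, -0.0]
grip_width: -0.0004
```

```bash
python3 -c "
from h import *
delta([.467,-.263,.113],[-np.pi/2,0,.31])"
```

```text
shift cm [-0.13  4.54 -0.67] rot [-0.02  0.11 -0.01] | at [ 0.4662 -0.2562  0.1584] [-1.5704e+00  1.0000e-04  3.1190e-01] F [-0.45  0.42 -0.02] t 2.6 w -0.0004
```

>>> apply_moves --pt "-0.1 1 -0.7 0 0 0" --pt "-0.1 2.5 -0.7 0 0 0" --pt "-0.1 4 -0.7 0 0 0" --pt "-0.1 4.5 -0.7 0 0 0" --pt "-0.1 4.5 -0.7 0 0 0" --pt "-0.1 4.5 -0.7 0 0 0" --pt "-0.1 4.5 -0.7 0 0 0" --pt "-0.1 4.5 -0.7 0 0 0" --pt "-0.1 4.5 -0.7 0 0 0" --pt "-0.1 4.5 -0.7 0 0 0"

```text
clock: 3.85
eef_pos: [0.4676, -0.2643, 0.1134]
ee_rot: [-1.571, -0.0, 0.311]
ft_force: [-0.6, -0.2, -0.8]
grip_width: 0.0001
```

```bash
python3 -c "
from h import *
delta([.467,-.263,.096],[-np.pi/2,0,.31])
p,d=manip.grab_frame('side');a=cv2.resize(p[110:190,240:320,::-1],(400,400),interpolation=cv2.INTER_CUBIC)
p,d=manip.grab_frame('top');b=cv2.resize(p[165:245,295:375,::-1],(400,400),interpolation=cv2.INTER_CUBIC)
cv2.imwrite('pics/r1.png',np.hstack([a,b]))"
```

```text
shift cm [-0.02  1.74  0.14] rot [0.01 0.04 0.  ] | at [ 0.4676 -0.2643  0.1134] [-1.5709e+00 -1.0000e-04  3.1070e-01] F [-0.6  -0.16 -0.75] t 3.85 w 0.0001
```

View pics/r1.png

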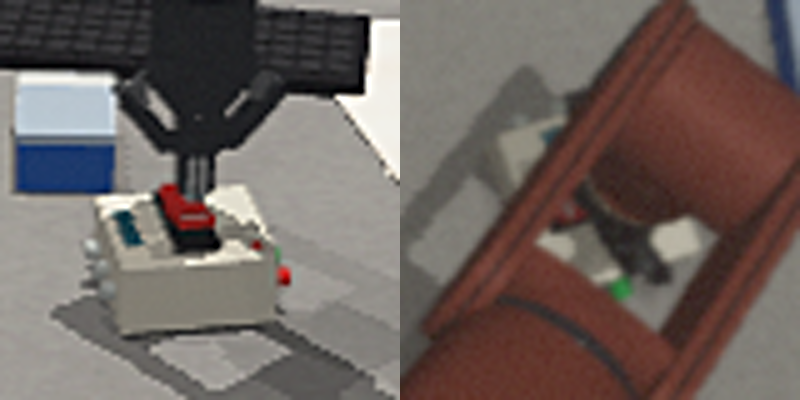

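```bash
python3 -c "
from h import *
C=manip.camera_info('side')
h=np.array([.4728,-.281,.079]);a=np.array([-.305,.952,0])
for n,X in dict(tip=[.4676,-.2643,.0964],hinge=h,on20=h+a*.0189+[0,0,.0067],onend=h+a*.034+[0,0,.012],offend=h-a*.036).items():
    q=C['R']@np.array(X)+C['t'];print(n,((C['fx']*q[0]/q[2]+C['cx']-240)*5).round(),((C['fy']*q[1]/q[2]+C['cy']-110)*5).round())
"
```

```text
tip 193.0 198.0
hinge 187.0 207.0
on20 193.0 212.0
onend 197.0 216.0
offend 177.0 184.0
```

The side view puts the fingertip at (198,200), over the ON half. Its striped end is at (195,217), which agrees with the projected points. Pressing straight down now.

>>> apply_moves --pt "0 0.4 0.1 0 0 0" --pt "0 0.8 0.1 0 0 0" --pt "0 1.0 0.1 0 0 0" --pt "0 1.2 0.1 0 0 0" --pt "0 1.4 0.1 0 0 0" --pt "0 1.6 0.1 0 0 0" --pt "0 1.75 0.1 0 0 0" --pt "0 1.75 0.1 0 0 0" --pt "0 1.75 0.1 0 0 0" --pt "0 1.75 0.1 0 0 0"

```text
clock: 5.2
eef_pos: [0.4673, -0.2631, 0.096]
ee_rot: [-1.57, -0.0, 0.311]
ft_force: [-2.4, 3.9, 6.0]
grip_width: -0.0001
```

>>> apply_moves --pt "0 0.05 0 0 0 0" --pt "0 0.1 0 0 0 0" --pt "0 0.1 0 0 0 0" --pt "0 0.15 0 0 0 0" --pt "0 0.15 0 0 0 0" --pt "0 0.2 0 0 0 0" --pt "0 0.2 0 0 0 0" --pt "0 0.2 0 0 0 0" --pt "0 0.2 0 0 0 0" --pt "0 0.2 0 0 0 0"

```text
clock: 6.45
eef_pos: [0.4674, -0.2631, 0.0959]
ee_rot: [-1.57, 0.0, 0.311]
ft_force: [-6.8, 5.8, 20.3]
grip_width: 0.0004
```

Held at z 0.096 while the force rose from 6 to 20 N, so this is the stop. I'll retract and check.

>>> apply_moves --pt "0 -1 0 0 0 0" --pt "0 -3 0 0 0 0" --pt "0 -6 1 0 0 0" --pt "0 -8 5 0 0 0" --pt "0 -9 9 0 0 0" --pt "0 -9 13 0 0 0" --pt "0 -9 17 0 0 0" --pt "0 -9 20 0 0 0" --pt "0 -9 20 0 0 0" --pt "0 -9 20 0 0 0"

```text
clock: 7.7
eef_pos: [0.4065, -0.0734, 0.184]
ee_rot: [-1.572, -0.001, 0.311]
ft_force: [-0.2, -0.1, 0.4]
grip_width: 0.0001
```

```bash
python3 -c "
from h import *
p,d=manip.grab_frame('side');a=cv2.resize(p[110:190,240:320,::-1],(400,400),interpolation=cv2.INTER_CUBIC)
p,d=manip.grab_frame('top');b=cv2.resize(p[165:245,295:375,::-1],(400,400),interpolation=cv2.INTER_CUBIC)
cv2.imwrite('pics/r2.png',np.hstack([a,b]))
yaw,s=.118,.21
Rb=Ro.from_euler('z',yaw)
n=Rb.apply([-np.sin(s),0,np.cos(s)]); xb=Rb.apply([np.cos(s),0,np.sin(s)]);print(n)
R=Ro.from_matrix(np.c_[xb,-n,np.cross(xb,-n)]);print(R.as_euler('xyz'))
k=np.array([.4634,.340,.066])
delta(k+n*(.017+.08),R=R)
delta(k+n*(.017+.08),rpy=[-np.pi/2,0,.118])
"
```

```text
[-0.20701029 -0.02454122  0.97803091]
[-1.57079633 -0.21        0.118     ]
shift cm [16.05  2.29 38.05] rot [ -1.13  10.95 -11.98] | at [ 0.4065 -0.0737  0.1839] [-1.5713e+00 -2.0000e-04  3.0980e-01] F [-0.48 -0.4   0.12] t 7.8 w -0.0002
shift cm [16.05  2.29 38.05] rot [3.000e-02 1.099e+01 1.000e-02] | at [ 0.4065 -0.0737  0.1839] [-1.5713e+00 -2.0000e-04  3.0980e-01] F [-0.48 -0.4   0.12] t 7.8 w -0.0002
```

View pics/r2.png

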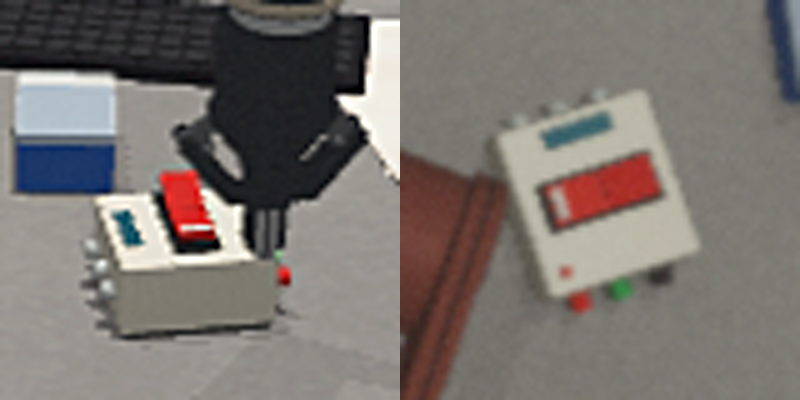

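The rocker is over: the striped end at (195,228) in the side crop is now low and the far half stands up. Next is the blue key.

>>> apply_moves --pt "2 0 4.7 0 1.5 -1.5" --pt "4 0 9.5 0 3 -3" --pt "6 0 14.2 -0.2 4.5 -4.5" --pt "8 0 19 -0.4 6 -6" --pt "10 0.5 23.8 -0.6 7.5 -7.5" --pt "12 1 28.5 -0.8 9 -9" --pt "14 1.5 33.3 -1 10 -10.5" --pt "16 2.2 38 -1.1 11 -12" --pt "16 2.2 38 -1.1 11 -12" --pt "16 2.2 38 -1.1 11 -12"

```text
clock: 9.05
eef_pos: [0.4425, 0.3372, 0.1612]
ee_rot: [-1.571, -0.209, 0.118]
ft_force: [0.2, -1.0, 0.4]
grip_width: 0.0001
```

```bash
cat >> h.py <<'E'
_yaw,_s=.118,.21
_Rb=Ro.from_euler('z',_yaw)
nb=_Rb.apply([-np.sin(_s),0,np.cos(_s)]); xb=_Rb.apply([np.cos(_s),0,np.sin(_s)])
RB=Ro.from_matrix(np.c_[xb,-nb,np.cross(xb,-nb)])
kb=np.array([.4634,.340,.066])
E
python3 -c "
from h import *
delta(kb+nb*(.017+.008),R=RB)
"
```

```text
shift cm [0.09 7.25 0.04] rot [ 0.    0.01 -0.07] | at [0.4425 0.3372 0.1612] [-1.5708 -0.2087  0.1181] F [ 0.22 -1.    0.39] t 9.05 w 0.0001
```

>>> apply_moves --pt "0.1 1.5 0 0 0 0" --pt "0.1 3 0 0 0 0" --pt "0.1 4.5 0 0 0 0" --pt "0.1 6 0 0 0 0" --pt "0.1 7 0 0 0 0" --pt "0.1 7.2 0 0 0 0" --pt "0.1 7.2 0 0 0 0" --pt "0.1 7.2 0 0 0 0" --pt "0.1 7.2 0 0 0 0" --pt "0.1 7.2 0 0 0 0"

```text
clock: 10.3
eef_pos: [0.4583, 0.3399, 0.092]
ee_rot: [-1.569, -0.211, 0.118]
ft_force: [-0.5, -0.2, 0.2]
grip_width: -0.0002
```

```bash
python3 -c "
from h import *
delta(kb+nb*.017,R=RB)
p,d=manip.grab_frame('side');a=cv2.resize(p[225:305,215:295,::-1],(400,400),interpolation=cv2.INTER_CUBIC)
p,d=manip.grab_frame('top');b=cv2.resize(p[165:245,120:200,::-1],(400,400),interpolation=cv2.INTER_CUBIC)
cv2.imwrite('pics/b1.png',np.hstack([a,b]))
C=manip.camera_info('side')
o=manip.get_obs()
for n,X in dict(tip=o['eef_pos']-nb*.017,key=kb).items():
    q=C['R']@np.array(X)+C['t'];print(n,((C['fx']*q[0]/q[2]+C['cx']-215)*5).round(),((C['fy']*q[1]/q[2]+C['cy']-225)*5).round())
"
```

```text
shift cm [-0.04  0.95 -0.05] rot [-0.07 -0.01  0.03] | at [0.4583 0.3399 0.092 ] [-1.5695 -0.2105  0.1179] F [-0.54 -0.25  0.24] t 10.3 w -0.0002
tip 213.0 202.0
key 209.0 214.0
```

View pics/b1.png

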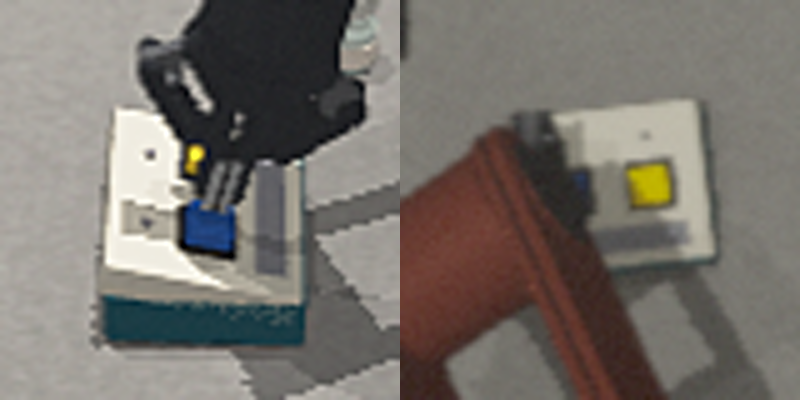

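The fingertip at (218,205) is over the blue key top at (210,215), and the yellow key at (195,158) is clear. Pressing along the panel normal.

>>> apply_moves --pt "0.1 0.4 0 0 0 0" --pt "0.1 0.8 0 0 0 0" --pt "0.1 1.0 0 0 0 0" --pt "0.1 1.2 0 0 0 0" --pt "0.1 1.35 0 0 0 0" --pt "0.1 1.5 0 0 0 0" --pt "0.1 1.6 0 0 0 0" --pt "0.1 1.7 0 0 0 0" --pt "0.1 1.7 0 0 0 0" --pt "0.1 1.7 0 0 0 0"

```text
clock: 11.65
eef_pos: [0.463, 0.3405, 0.0753]
ee_rot: [-1.569, -0.211, 0.118]
ft_force: [0.8, -0.1, -0.0]
grip_width: 0.0
```

>>> apply_moves --pt "0 0.05 0 0 0 0" --pt "0 0.1 0 0 0 0" --pt "0 0.15 0 0 0 0" --pt "0 0.2 0 0 0 0" --pt "0 0.2 0 0 0 0" --pt "0 0.2 0 0 0 0" --pt "0 0.2 0 0 0 0" --pt "0 0.2 0 0 0 0" --pt "0 0.2 0 0 0 0" --pt "0 0.2 0 0 0 0"

```text
clock: 12.9
eef_pos: [0.4632, 0.3406, 0.0747]
ee_rot: [-1.57, -0.21, 0.118]
ft_force: [-7.3, -3.8, 12.8]
grip_width: 0.0
```

```bash
python3 -c "
from h import *
delta(kb+nb*(.017-.008),R=RB)"
```

```text
shift cm [-0.17 -0.05 -0.07] rot [-0.06  0.    0.03] | at [0.4632 0.3406 0.0747] [-1.5697 -0.2105  0.118 ] F [-7.31 -3.84 12.78] t 12.9 w 0.0
```

>>> apply_moves --pt "0 -1 0 0 0 0" --pt "0 -3 0 0 0 0" --pt "0 -6 0 0 0 0" --pt "0 -9 -2 0 0 3" --pt "0 -10 -6 0 0 6" --pt "0 -10 -10 0 0 9" --pt "0 -10 -14 0 0 12" --pt "0 -10 -18 0 0 12" --pt "0 -10 -20 0 0 12" --pt "0 -10 -20 0 0 12"

```text
clock: 14.15
eef_pos: [0.4662, 0.1381, 0.171]
ee_rot: [-1.57, -0.001, 0.116]
ft_force: [0.4, -0.2, -0.5]
grip_width: -0.0003
```

```bash
python3 -c "
from h import *
np.set_printoptions(precision=4,suppress=True)
delta([.579,-.0066,.09],rpy=[-np.pi/2,0,.118])
p,d=manip.grab_frame('side');a=cv2.resize(p[225:305,215:295,::-1],(400,400),interpolation=cv2.INTER_CUBIC)
p,d=manip.grab_frame('top');b=cv2.resize(p[165:245,120:200,::-1],(400,400),interpolation=cv2.INTER_CUBIC)
cv2.imwrite('pics/b2.png',np.hstack([a,b]))
d0=np.load('pics/top0.npz')['d']
for n,u,v in(('blue',153,203),('yel',169,201)):
  for D in(d0,d): print(n,np.mean([(dep('top',(i,j),D[j,i])-kb)@nb for i in range(u-2,u+3) for j in range(v-2,v+3)]))
"
```

```text
shift cm [  9.53   8.09 -15.68] rot [-0.06 -0.14  0.06] | at [0.4662 0.1381 0.171 ] [-1.5698 -0.001   0.1156] F [ 0.35 -0.23 -0.5 ] t 14.15 w -0.0003
blue -0.0009916789132129507
blue -0.006460017367848364
yel -0.0007768144068072836
yel -0.0019472018264408328
```

View pics/b2.png

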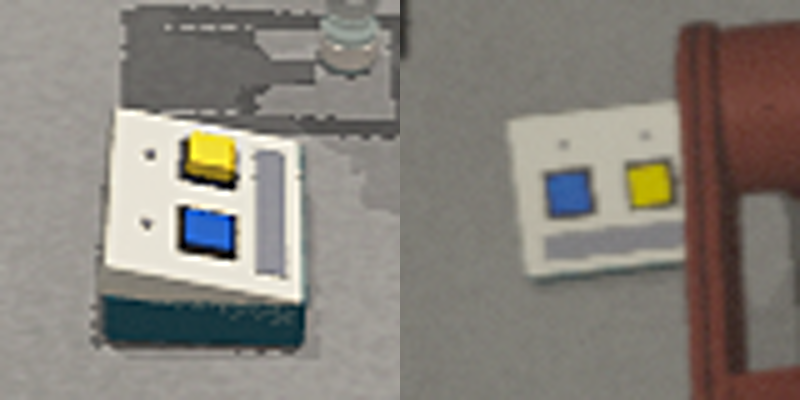

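```bash
python3 -c "
from h import *
for n,bl,ye in(('top',(153,203),(169.5,201.5)),('side',(256.5,271),(256.8,256))):
  d0=np.load(f'pics/{n}0.npz')['d']; D=np.mean([manip.grab_frame(n)[1] for _ in range(6)],0)
  for k,(u,v) in(('blue',bl),('yel',ye)):
    u,v=int(round(u)),int(round(v))
    f=lambda D:np.mean([(dep(n,(i,j),D[j,i])-kb)@nb for i in range(u-2,u+3) for j in range(v-2,v+3)])
    print(n,k,f(d0).round(4),f(D).round(4))
"
```

```text
top blue -0.001 -0.0083
top yel -0.0005 0.0101
side blue -0.0014 -0.0066
side yel 0.0005 0.0063
```

```bash
python3 -c "
from h import *
F=[manip.grab_frame('side')[1] for _ in range(8)]
d0=np.load('pics/side0.npz')['d']
for k,(u,v) in dict(blue=(256,271),yel=(256,255),panelL=(243,262),panelM=(258,262),panelF=(280,280)).items():
  f=lambda D:np.median([(dep('side',(i,j),D[j,i])-kb)@nb for i in range(u-2,u+3) for j in range(v-1,v+2)])
  print(k,round(1e3*f(d0),1),[round(1e3*f(D),1) for D in F])
p,_=manip.grab_frame('side');np.savez('pics/side2.npz',p=p)
"
```

```text
blue -0.6 [np.float64(-7.0), np.float64(-6.2), np.float64(-7.0), np.float64(-6.7), np.float64(-7.5), np.float64(-7.2), np.float64(-7.0), np.float64(-7.1)]
yel 1.6 [np.float64(0.2), np.float64(0.4), np.float64(0.3), np.float64(0.3), np.float64(0.3), np.float64(0.3), np.float64(0.1), np.float64(0.8)]
panelL -11.8 [np.float64(-13.1), np.float64(-12.4), np.float64(-12.8), np.float64(-12.3), np.float64(-12.9), np.float64(-12.2), np.float64(-11.8), np.float64(-13.2)]
panelM -11.0 [np.float64(-12.1), np.float64(-11.5), np.float64(-10.8), np.float64(-12.1), np.float64(-11.4), np.float64(-11.0), np.float64(-11.1), np.float64(-12.8)]
panelF -48.2 [np.float64(-49.6), np.float64(-48.5), np.float64(-48.2), np.float64(-49.0), np.float64(-49.4), np.float64(-48.7), np.float64(-48.8), np.float64(-48.2)]
```

The blue key now stands about 6 mm above the panel and the yellow about 13 mm, so blue is in and yellow is still out. Next is the green button.

>>> apply_moves --pt "2.5 0 -4 0 0 0" --pt "5 0 -8 0 0 0" --pt "7.5 0 -12 0 0 0" --pt "9.5 1 -15.7 0 0 0" --pt "9.5 4 -15.7 0 0 0" --pt "9.5 7 -15.7 0 0 0" --pt "9.5 8.8 -15.7 0 0 0" --pt "9.5 8.8 -15.7 0 0 0" --pt "9.5 8.8 -15.7 0 0 0" --pt "9.5 8.8 -15.7 0 0 0"

```text
clock: 16.55
eef_pos: [0.5799, -0.0054, 0.0843]
ee_rot: [-1.57, -0.003, 0.118]
ft_force: [-1.0, 0.5, -0.0]
grip_width: -0.0002
```

```bash
python3 -c "
from h import *
delta([.579,-.0066,.067],rpy=[-np.pi/2,0,.118])
p,d=manip.grab_frame('side');a=cv2.resize(p[160:240,190:270,::-1],(400,400),interpolation=cv2.INTER_CUBIC)
p,d=manip.grab_frame('top');b=cv2.resize(p[125:205,220:300,::-1],(400,400),interpolation=cv2.INTER_CUBIC)
cv2.imwrite('pics/g1.png',np.hstack([a,b]))
C=manip.camera_info('side')
o=manip.get_obs()
for n,X in dict(tip=o['eef_pos']-[0,0,.017],g=[.579,-.0066,.05]).items():
    q=C['R']@np.array(X)+C['t'];print(n,((C['fx']*q[0]/q[2]+C['cx']-190)*5).round(),((C['fy']*q[1]/q[2]+C['cy']-160)*5).round())
"
```

```text
shift cm [-0.11  1.73 -0.11] rot [-0.02  0.02  0.18] | at [ 0.5799 -0.0054  0.0843] [-1.5705 -0.0032  0.1184] F [-0.99  0.51 -0.02] t 16.55 w -0.0002
tip 234.0 162.0
g 235.0 182.0
```

View pics/g1.png

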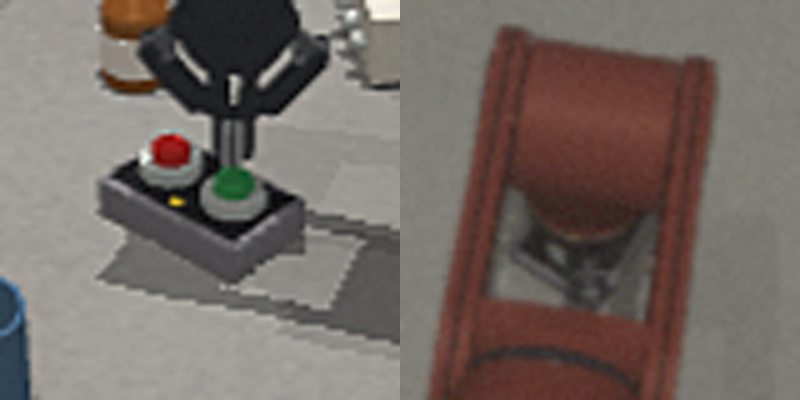

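The fingertip at (233,163) is straight above the green button at (235,183), and the red button at (172,150) is clear. Pressing slowly.

>>> apply_moves --pt "-0.1 0.5 -0.1 0 0 0" --pt "-0.1 1.0 -0.1 0 0 0" --pt "-0.1 1.4 -0.1 0 0 0" --pt "-0.1 1.6 -0.1 0 0 0" --pt "-0.1 1.8 -0.1 0 0 0" --pt "-0.1 2.0 -0.1 0 0 0" --pt "-0.1 2.1 -0.1 0 0 0" --pt "-0.1 2.2 -0.1 0 0 0" --pt "-0.1 2.2 -0.1 0 0 0" --pt "-0.1 2.2 -0.1 0 0 0"

```text
clock: 17.9
eef_pos: [0.5781, -0.0065, 0.0646]
ee_rot: [-1.57, 0.0, 0.119]
ft_force: [-15.6, 2.4, 31.0]
grip_width: 0.0001
```

```bash
python3 -c "
from h import *
p,d=manip.grab_frame('side');a=cv2.resize(p[150:230,190:270,::-1],(600,600),interpolation=cv2.INTER_CUBIC)
cv2.imwrite('pics/g2.png',a);cv2.imwrite('pics/g2f.png',p[:,:,::-1])
o=manip.get_obs();print(o['ft_force'],o['ft_torque'],o['eef_pos'],o['joint_efforts'])
"
```

```text
[-16.18481149   2.08333444  30.87048358] [0.22161564 2.7805736  0.01212121] [ 0.57801849 -0.00652613  0.06457472] [-3.96538004e-01 -3.41316998e+01 -2.91929072e+01  4.24960703e-01
 -5.26261881e+00 -1.93186213e-03]
```

View pics/g2.png

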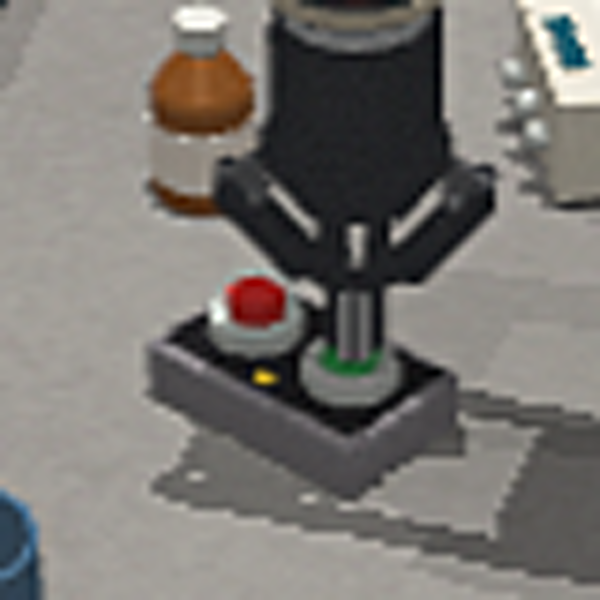

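View pics/g2f.png

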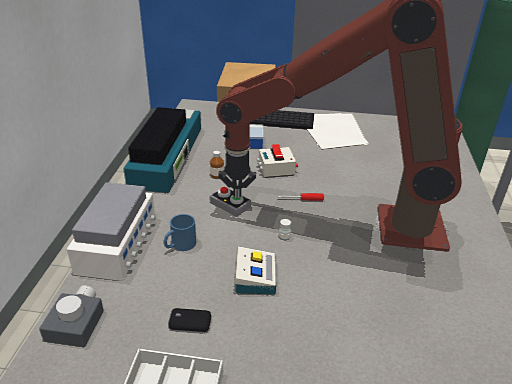

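```bash
python3 -c "
from h import *
for n in('top','side'):
  d=np.load(f'pics/{n}0.npz')['d']
  for k,(u,v) in (dict(green=(255,172),red=(264,158),lid=(259,165),bench=(280,190),bench2=(240,185),supplytop=(335,212)) if n=='top' else dict(green=(236,196),red=(224,189),bench=(200,225),bench2=(260,225),supply=(285,158))).items():
    print(n,k,round(1e3*np.median([dep(n,(i,j),d[j,i])[2] for i in range(u-1,u+2) for j in range(v-1,v+2)]),1))
"
```

```text
top green 54.0
top red 53.8
top lid 32.2
top bench -0.2
top bench2 -2.0
top supplytop 63.3
side green 56.8
side red 56.5
side bench 1.2
side bench2 1.9
side supply 67.6
```

Top depth puts the button tops at about 54 mm rather than the listed 50 mm. The fingertip stopped at 47.6 mm under 31 N, which is a full 6 mm of travel. Releasing straight up and clear.

>>> apply_moves --pt "0 -0.3 0 0 0 0" --pt "0 -0.8 0 0 0 0" --pt "0 -2 0 0 0 0" --pt "0 -4 0 0 0 0" --pt "0 -7 0 0 0 0" --pt "0 -10 0 0 0 0" --pt "-5 -12 0 0 0 0" --pt "-10 -14 0 0 0 0" --pt "-15 -14 0 0 0 0" --pt "-15 -14 0 0 0 0"

```text
clock: 19.2
eef_pos: [0.4263, -0.0242, 0.2011]
ee_rot: [-1.57, -0.001, 0.117]
ft_force: [0.7, -0.0, -0.8]
grip_width: 0.0003
```

```bash
python3 -c "
from h import *
p,d=manip.grab_frame('side');a=cv2.resize(p[150:230,190:270,::-1],(390,390),interpolation=cv2.INTER_CUBIC)
P,D=manip.grab_frame('top');b=cv2.resize(P[125:205,220:300,::-1],(390,390),interpolation=cv2.INTER_CUBIC)
cv2.imwrite('pics/g3.png',np.hstack([a,b]));cv2.imwrite('pics/t3.png',P[:,:,::-1]);cv2.imwrite('pics/s3.png',p[:,:,::-1])
for nm,(x,y,w,h),r in(('green',(228,190,18,16),((55,100,60),(80,255,255))),('red',(215,184,16,14),((0,150,110),(8,255,255)))):
  for q in(np.load('pics/side0.npz')['p'],p):
    m=cv2.inRange(cv2.cvtColor(q,cv2.COLOR_RGB2HSV),np.array(r[0]),np.array(r[1]));mm=np.zeros_like(m);mm[y:y+h,x:x+w]=m[y:y+h,x:x+w]
    ys,xs=np.where(mm);print(nm,len(xs),xs.mean().round(2),ys.mean().round(2))
for n,DD,u,v in(('side',d,236,196),('side',d,224,189)):
  print(np.median([dep(n,(i,j),DD[j,i])[2] for i in range(u-1,u+2) for j in range(v-1,v+2)]))
print(manip.get_obs()['ft_force'],manip.get_obs()['clock'])
"
```

```text
green 44 236.18 196.14
green 44 236.18 196.14
red 35 223.77 189.4
red 30 223.73 189.0
0.05608320243139259
0.0561386615708185
[0.10439756 0.40139976 0.38945879] 19.3
```

View pics/g3.png

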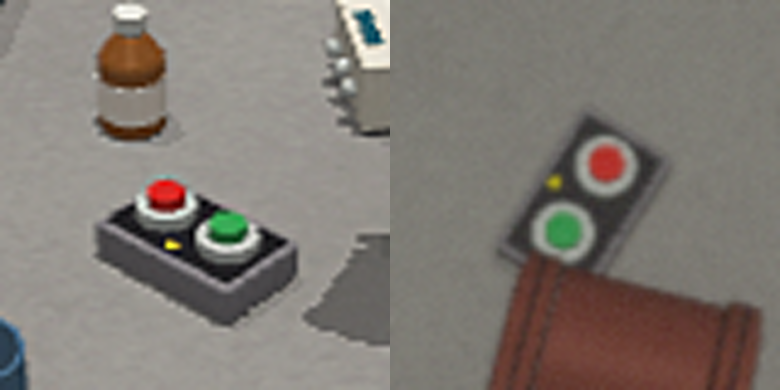

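View pics/s3.png

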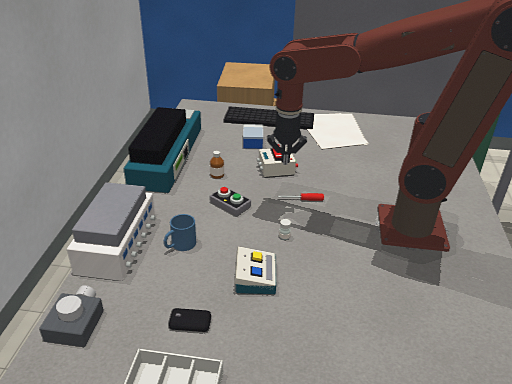

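```bash
python3 -c "
from h import *
for n in ('side','top'):
  F=[manip.grab_frame(n) for _ in range(6)]
  D=np.median([f[1] for f in F],0);p=F[0][0]
  u0,v0,rr=((236,196,10) if n=='side' else (255,172,8))
  print(n)
  for v in range(v0-rr,v0+rr+1): print(v,' '.join(('%3d'%(1e3*dep(n,(u,v),D[v,u])[2]))+('g' if p[v,u,1]>p[v,u,0]+25 else 'w' if p[v,u].min()>130 else '.') for u in range(u0-rr,u0+rr+1)))
"
```

```text
side
186   2w   3w   3w   1w   2w   3w   2w   1w   3w   0w   2w   2w   4w   3w   5w   2w   2w   1w   3w   2w   2w
187   4.   3w   0w   0w   2w   3w   2w   4w   1w   2w   2w   1w   1w   2w   4w   1w   2w   2w   1w   2w   2w
188  57.  34.   3.   0w   1w   3w   1w   1w   3w   2w   2w   4w   2w   1w   2w   2w   3w   3w   3w   2w   3w
189  55.  58.  46w  32w   3w   3w   3w   3w   4w   1w   2w   0w   2w   1w   2w   4w   3w   2w   3w   5w   4w
190  55.  51.  49w  45w  34.  34.   1w   3w   2w   1w   2w   2w   3w   4w   2w   3w   2w   2w   3w   2w   1w
191  51.  50.  46w  45w  34.  36.  33.  36.   2w   2w   4w   2w   3w   0w   2w   3w   3w   2w   3w   2w   4w
192  49.  47.  45w  45w  33.  36.  32.  34.  37.  36.   3w   3w   3w   2w   3w   3w   3w   2w   4w   5w   1w
193  47w  47w  44w  45.  35.  34.  35.  36.  34g  58g  55g  56g   3.   3w   3w   2w   2w   3w   3w   2w   1w
194  45w  43w  43.  40.  35.  34.  33.  57g  54g  56g  58g  56g  55g  55g   2.   1w   3w   0w   2w   1w   3w
195  42.  42.  40.  35.  37.  34.  47w  57g  55g  56g  55g  55g  56g  57g  55g  34w   4w   2w   2w   0w   0w
196  
[... 2072 characters left out ...]
  43.  32.  32.
174  31.  33.  36.  44w  45w  44g  55g  56g  55g  56g  56g  51g  43w  43w  43.  32.  30.
175  31.  34. 526.  45.  45.  42.  47g  53g  53g  54g  51g  46.  44w  47w  35.  32.  35.
176  32.  30. 541. 539. 539. 535. 530.  43.  47.  42.  45w  45w  45w  44.  35.  35.  32.
177  32. 545. 544. 545. 544. 541. 541. 538. 534.  46w  45w  44w  44.  25.  35.  32.  32.
178  32. 550. 548. 548. 548. 545. 545. 543. 521.  39.  42.  32.  34.  31.  30.  33.  35.
179 538. 551. 552. 551. 553. 550. 549. 545.  32. 537. 533. 532. 281.  29.  33.  32.  36.
180 553. 553. 554. 553. 552. 552. 552. 549.  35. 541. 539. 539. 538. 536. 533. 530.  35.<string>:8: RuntimeWarning: overflow encountered in scalar add
```

The collar measures about 44.5 mm and the button top about 54 mm, so the only thing the fingertip could meet at 47.6 mm was the button on its stop. It is up again, so I'm handing in.

```bash
python3 -c "
from bench import manip
print(manip.get_obs()['ft_force'],manip.get_obs()['clock']);print(manip.job_done())"
```

```text
[-1.10353759  0.54793622 -0.06183508] 19.9
the job is handed in; nothing more can be done
None
```

I pressed the rocker, then the blue key, then the green button with the closed fingers, and handed the job in at about 20 s; no verdict was reported.

- **Rocker:** the fingertip reached 79 mm and held there while the force rose to 20 N. The picture taken afterwards shows the striped end down and the other half standing up.
- **Blue key:** it took about 14 N at its stop. Depth readings put it about 6 mm above the panel, with the yellow key still about 13 mm up. The first depth averages were scattered and gave impossible values for yellow; medians over eight frames settled it.
- **Green button:** the fingertip stopped at 47.6 mm under 31 N vertical, plus about 16 N sideways. That is more force than needed.
    - **Height mismatch:** the camera shows the button tops at about 54 mm, not the listed 50 mm, and the collar at about 44.5 mm. The stop therefore fits a full 6 mm press.
    - **After release:** the button's outline and depth were the same as at the start.
- **Everything else:** the hand control had not moved in either view, and the red button is up. By eye, none of the other loose things moved. The arm ended about 0.2 m up with almost no force reading.

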